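# Ready the glue-up: spatula to the tray, mounting block held hole-up

## Task

Get ready to glue a mask's mounting block: lay the green-handled glue spatula flat in the wide empty compartment of the tool tray, handle towards the tray's red end, and let go of it. Then take the white plaster block, find which of its ends has the blind hole (the other only has a flat black plug) and hold the block up in the gripper with the hole facing straight up and its middle at least 15 cm above the bench; finish while still holding it so, steady, and leave the other things where they are.

Things in the scene. Friction and masses are not known exactly. Their poses are not given: they have to be found in the camera images.
- block: White plaster block lying on its side, 60 mm long, 40 x 40 mm section, 0.07 to 0.14 kg. +x runs along it, out of the end with the blind hole (20 mm wide, 28 mm deep, black inside; it may point in any level direction); the -x end has only a flat black plug, 20 mm wide. Origin: centre of the face it starts lying on, 20 mm from the block's centre; z up at the start.
- block_center (a point): Centre of the block, 20 mm from each long side and 30 mm from each end. Same axes as the block.
- block_hole (a point): Centre of the mouth of the blind hole, in the end face, 30 mm from the block's centre. Same axes as the block.
- spatula: Glue spatula lying flat, 200 mm long along x: green handle from x = -100 to +10 mm, 18 mm wide, 16 mm high, then a steel blade to x = +100 mm, 32 mm wide, 4 mm thick. 0.04 to 0.09 kg, balances about x = -5 mm. Origin: underside, middle of its length; z up.
- spatula_grip (a point): Good place to grip the spatula: in its handle, 20 mm from its origin towards the handle's end, 8 mm above the underside.
- spatula_tip (a point): Tip of the blade, 100 mm from the spatula's origin.
- tray: Fixed wooden tray, 262 (x) by 224 mm (y), floor and walls 6 mm thick, wall tops 22 mm above the bench. Three compartments run along x: the wide empty one (250 x 90 mm inside) at the +y side, then two 55 mm wide ones holding a brush and a bracket. The -x end wall, towards the robot, is red. Origin: underside centre.
- tray_bay (a point): Centre of the floor of the wide empty compartment, 6 mm above the bench, 61 mm to +y of the tray's centre. Same axes as the tray.
- brush: Wooden paint brush lying in the tray's middle narrow compartment (bristles to +x), 190 mm long, up to 16 mm wide, 10 mm high. Bystander. Origin: underside, near its middle.
- bracket: Flat bare-metal bracket lying in the tray's outer narrow compartment (-y side), 160 x 24 x 4 mm. Bystander. Origin: underside centre.
- brush_jar: Glass jar holding paint brushes, 76 mm wide, 90 mm high, the brushes reach 210 mm. Bystander, at the back. Origin: underside centre.
- paint_jar: Closed jar with red cap, 68 mm wide, 75 mm high. Bystander, at the back. Origin: underside centre.
- glue: Glue bottle with orange cap, 52 mm wide, 130 mm high. Bystander, to the right of the tray. Origin: underside centre.
- mask: Small horned clay mask lying face up, 90 mm wide, about 65 mm high. Bystander, at the back. Origin: underside centre.
Things that resemble listed ones, but are neither listed nor needed, are in the scene too. What is shaped like the spatula but blue or yellow is not meant.

How it is judged (in metres and radians):
On the way:
1. the spatula lies flat in the wide compartment, handle to the red end, released (z of spatula in the frame of tray_bay between -0.006 and 0.006 m and angle between spatula's own z axis and vertical below 0.08 rad and y of spatula in the frame of tray_bay between -0.04 and 0.04 m and x of spatula in the frame of tray_bay between -0.04 and 0.04 m and x of spatula_tip in the frame of tray_bay above 0.05 m and contact force between the fingers and spatula below 0.05 N and linear speed of spatula below 0.02 m/s), for 0.2 s.
At the end, for the whole second after the job is handed in: Spatula released, flat on the floor of the wide tray compartment, handle to the red end. The gripper alone holds the block still, its centre at least 150 mm above the bench and within 60 mm of the TCP, the hole facing up within 15 degrees; bystanders within 30 mm of their places (all of step 1 and height (world z) of block_center above 0.15 m and angle between block's own x axis and vertical below 0.26 rad and contact force between the fingers and block above 1 N and distance between the grasp point and block_center below 0.06 m and linear speed of block below 0.03 m/s and angular speed of block below 0.3 rad/s and contact force between block and tray below 0.05 N and contact force between block and spatula below 0.05 N and contact force between block and brush below 0.05 N and contact force between block and bracket below 0.05 N and contact force between block and brush_jar below 0.05 N and contact force between block and paint_jar below 0.05 N and contact force between block and glue below 0.05 N and contact force between block and mask below 0.05 N); the arm keeps its last pose, push and grip.
It fails at once if the brush or the bracket in the tray is pushed more than 3 cm from its place (distance of any of brush, bracket from where it was at the start of the episode above 0.03 m).
It fails at once if a jar, the glue bottle or the mask is pushed more than 3 cm from its place (distance of any of brush_jar, paint_jar, glue, mask from where it was at the start of the episode above 0.03 m).
It also fails if it takes over 48 s, if anything falls off the work surface, if the arm or the gripper's body presses on something with over 40 N, if the wrist force passes 120 N, or if a joint passes its speed limit or range.

## Robot

A 6-joint arm with a two-finger parallel gripper is mounted at the origin on the work surface. World frame = base frame: x ahead of the robot, y to its left, z up, the work surface at z = 0. Lengths are in mm, angles in rad, forces in N, time in s.
With the tool pointing down it reaches from about 300 to 775 mm from the base axis. Payload 14.6 kg.
Tool frame: the origin (TCP) lies between the finger pads, 19 mm behind the fingertips; this is the grasp point; z points along the fingers, y is the line along which they close (so a half turn about z gives the same grasp; the last joint's range is limited). The gripper opens to 94 mm and grips with 3 to 60 N. Pads are 16 mm wide; open, the fingers measure 119 mm over their backs; the gripper's body (75 mm by 177 mm) begins 78 mm behind the grasp point.
Start: joints at [-1.339, 0.3, 1.521, -0, 1.321, -0.067], TCP at [161.899, -525.622, 224.246] pointing down, gripper open.
Joint ranges: [-3.03, 3.03], [-0.79, 2.21], [0.23, 2.52], [-1.04, 4.18], [0, 3.07], [-2.55, 2.55]. Speed limits (rad/s): [2.22, 2.22, 2.57, 3.14, 3.14, 3.14].

## Interface

Orientations are given as [roll, pitch, yaw] about the fixed x, y, z axes, in that order (R = Rz(yaw) Ry(pitch) Rx(roll)).
In Python, from cell import manip gives the robot as it stands.
- The arm moves only by the tool jog_arm, never from a script. Its argument "series" is a list of rows, each a list of 7 numbers: the shift along the world's x, y, z as a fraction of full scale, then the turn, a rotation vector about the world's x, y, z as a fraction of full scale, then the closure, from 0 (fully open) to 1 (shut). In form: [[dx, dy, dz, wx, wy, wz, fingers], ...]. A call has 1 to 8 rows; each row is the pose to reach, as a shift and turn from the pose commanded when the call began; what a row does not reach only later rows make up. Full scale, the value 1, is 120 mm for a shift and 90 degrees for a turn. A row lasts 1/12 s, in which the tool goes at most 41.7 mm and 7.16 degrees, less where a joint would pass 70% of its speed; a pose out of reach is approached as far as the arm can. A call with a number of a shift or a turn outside -1 to 1 is refused whole. A call with a gripper value outside its range is refused whole. The fingers move at their own pace and stop on an object; "grip_force" is the grip in N (left out, the last holds). Time passes only in rows, so rows that repeat a pose let the fingers close. It gives the time, the measured TCP pose, the force, the opening and the grip force at its end, in the units of the state.
- manip.read_state(): the state, without advancing time (a new reading comes with each control period).
- manip.camera(name): name is "scene" or "top" or "wrist"; returns a dict with "frame" (400x640x3 uint8, red, green, blue), "vfov" (degrees; the focal length in pixels is half the picture's height over the tangent of half this angle, whatever the lens; pixels are square), "cx", "cy" (the principal point, pixels), "k1" (the pictures are not rectified: a ray, as slopes to the right and down, at radius r is drawn at 1 + k1 r^2 times it, then the intrinsics apply), "R" (3x3) and "t" (3): a world point X has camera coordinates R X + t; the wrist camera has in their place "hand_eye" (4x4, takes a point from camera to tool coordinates, whose origin is the TCP and whose axes are the flange's). Camera axes: x right, y down, z forward; pixel columns grow to the right and rows downward; lengths in mm; the calibration is good to about 2 mm. A picture is of the moment at which its call begins: read the wrist's pose just before it. There is no depth.
- manip.sign_off(): hands the job in; it is judged then, once.
The state is a dict: "clock": time; "joints": joint angles; "qd": joint speeds; "effort": joint torques, N m; "eef_pos": TCP position; "eef_rot": TCP orientation; "wrist_force": force on the tool from outside, world axes, zero at the start; "moment": the same for the moment, N m; "finger_gap": finger opening in mm; "finger_force": force on a finger pad.
Only numpy, scipy, OpenCV 4.12 (cv2) and the standard library are available. Lean on these libraries where they do the work, as an engineer would, in place of code of your own. Each camera call takes 0.05 s, during which the arm holds its last target. There are 200 camera calls.

## Working session

There is one attempt and no reset: what is moved stays moved. The work goes in short steps, Python scripts to look and compute and a tool call to move; the robot and the scene stay as the last step left them, time stands still between calls to the robot, and variables do not carry over. Pictures are saved under pics/ and viewed, at most 10 in all, crops included, and the job is handed in when it is done.

Besides the shell and the picture viewer there is one more tool, called after ">>>" by a JSON object that holds its "name" and its "arguments", one argument or row to a line. jog_arm: Moves the arm, as the interface text tells. Its arguments: {"type":"object","properties":{"series":{"type":"array"},"grip_force":{"type":"number"}},"required":["series"]}

```bash
ls; mkdir -p pics; cat > h.py <<'E'
import numpy as np, cv2, json, pickle
from scipy.spatial.transform import Rotation as Ro
from cell import manip
def snap(n):
    s=manip.read_state(); c=manip.camera(n)
    if n=='wrist':
        T=np.eye(4); T[:3,:3]=Ro.from_euler('xyz',s['eef_rot']).as_matrix(); T[:3,3]=s['eef_pos']
        W=T@np.array(c['hand_eye']); c['R']=W[:3,:3].T; c['t']=-c['R']@W[:3,3]
    c['R']=np.array(c['R']);c['t']=np.array(c['t']).ravel()
    return c
def save(c,f): cv2.imwrite('pics/'+f,c['frame'][...,::-1]); pickle.dump(c,open('pics/'+f+'.pkl','wb'))
def load(f): return pickle.load(open('pics/'+f+'.pkl','rb'))
def K(c):
    f=c['frame'].shape[0]/2/np.tan(np.radians(c['vfov']/2)); return np.array([[f,0,c['cx']],[0,f,c['cy']],[0,0,1.]])
def ray(c,uv):
    d=(np.array(uv,float)-[c['cx'],c['cy']])/K(c)[0,0]; p=d.copy()
    for _ in range(30): p=d/(1+c['k1']*(p@p))
    return -c['R'].T@c['t'], c['R'].T@np.r_[p,1]
def onz(c,uv,z):
    o,d=ray(c,uv); return o+d*(z-o[2])/d[2]
def tri(c1,u1,c2,u2):
    o1,d1=ray(c1,u1);o2,d2=ray(c2,u2)
    s=np.linalg.lstsq(np.c_[d1,-d2],o2-o1,rcond=None)[0]
    a,b=o1+s[0]*d1,o2+s[1]*d2
    return (a+b)/2,np.linalg.norm(a-b)
def proj(c,X):
    x=c['R']@np.array(X,float)+c['t']; p=x[:2]/x[2]; return p*(1+c['k1']*(p@p))*K(c)[0,0]+[c['cx'],c['cy']]
E
python3 - <<'E'
from h import *
for n in('scene','top','wrist'):
    c=snap(n); save(c,n+'0.png'); print(n,c['vfov'],c['k1'],-c['R'].T@c['t'])
a,b=[cv2.imread(f'pics/{n}0.png') for n in('scene','top')]
print(manip.read_state())
E
```

```text
pics
scene 50.41232317320053 0.013072483066656287 [1092.17446609 -437.78766964 1096.61723698]
top 47.85386622140771 -0.01880895292721498 [ 303.34806867   50.53928329 1371.43300551]
wrist 58.037401831625964 -0.007079963080997184 [ 235.51083768 -503.73240004  383.95492845]
{'clock': 0.15, 'joints': array([-1.33863146e+00,  3.00332205e-01,  1.52142838e+00,  2.02953679e-05,
        1.32069849e+00, -6.65796882e-02]), 'qd': array([-0.00058631, -0.00101064, -0.00235956,  0.00060916,  0.00019844,
        0.0009113 ]), 'effort': array([-7.02584821e-04, -5.31962156e+01, -3.52821600e+01,  7.07381777e-02,
        2.35808204e-02, -7.66340190e-05]), 'eef_pos': array([ 161.84750296, -525.45954106,  223.82711228]), 'eef_rot': array([-3.14072947e+00, -7.72591121e-05,  2.98739486e-01]), 'wrist_force': array([ 0.61968869, -0.35488847, -1.01887938]), 'moment': array([-0.03406041, -0.01048303, -0.01743839]), 'finger_force': 0.0, 'finger_gap': 93.8918559447322}
```

View pics/top0.png

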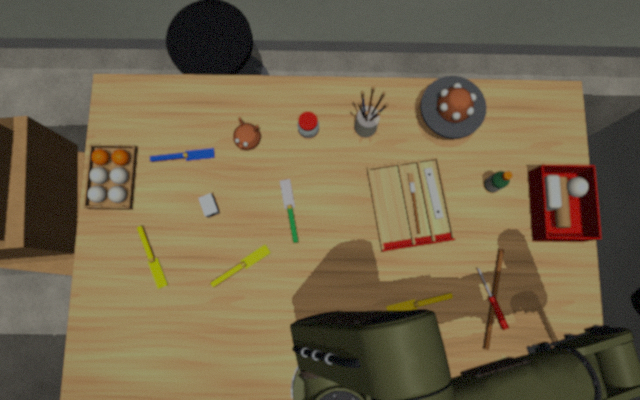

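View pics/scene0.png

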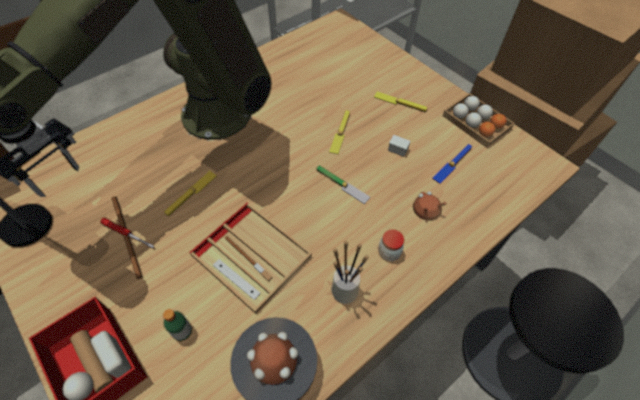

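The top view shows:
- **Green spatula:** handle at (293,225), blade at (288,193).
- **Spatula look-alikes:** blue (183,155), yellow (152,257), (241,266) and (420,302), red screwdriver (492,298).
- **Block:** the white one at (208,205). Possible mix-ups are the white cylinder in the red box (554,192) and the eggs (97,185).
- **Tray:** centre about (410,204), red end at the bottom (towards the robot), wide compartment on the left at (387,207).

By the description I choose the green-handled spatula and the block at (208,205). Next I measure both views and make one close crop.

```bash
python3 - <<'E'
from h import *
C={n:load(n+'0.png') for n in('top','scene')}
def comps(c,box,f):
    hsv=cv2.cvtColor(c['frame'],cv2.COLOR_RGB2HSV).astype(int)
    m=f(hsv[...,0],hsv[...,1],hsv[...,2]).astype(np.uint8)
    z=np.zeros_like(m);x0,y0,x1,y1=box;z[y0:y1,x0:x1]=m[y0:y1,x0:x1]
    cs,_=cv2.findContours(z,cv2.RETR_EXTERNAL,cv2.CHAIN_APPROX_NONE)
    return max(cs,key=cv2.contourArea)
G=lambda h,s,v:(h>40)&(h<85)&(s>90)
Wt=lambda h,s,v:(s<60)&(v>120)
Rd=lambda h,s,v:((h<6)|(h>172))&(s>150)
B={'handle':(G,(270,190,310,255),(305,155,350,195)),'blade':(Wt,(275,170,300,212),(335,175,375,208)),
'block':(Wt,(190,185,225,225),(380,128,418,160)),'red':(Rd,(370,225,460,255),(185,195,255,270))}
for k,(f,bt,bs) in B.items():
    r=[cv2.minAreaRect(comps(C[n],b,f)) for n,b in(('top',bt),('scene',bs))]
    bx=[cv2.boxPoints(x) for x in r]
    p,e=tri(C['top'],r[0][0],C['scene'],r[1][0])
    print(k,[(np.round(x[0],1),np.round(x[1],1),round(x[2])) for x in r],'tri',p.round(),round(e,1))
    for b,z in zip(bx[0],[0]*4): print('   top corner z10',onz(C['top'],b,10).round())
ims=[]
for n,(x,y,w,h) in(('top',(175,165,150,90)),('scene',(310,120,150,90))):
    ims.append(cv2.resize(C[n]['frame'][y:y+h,x:x+w,::-1],None,fx=5,fy=3.3*1.0 and 5,interpolation=cv2.INTER_CUBIC)[:, :750])
im=np.vstack(ims); cv2.imwrite('pics/crop1.png',cv2.resize(im,(500,600)))
# tray corners by eye (rim z22) : top view
for uv in((367,169),(437,160),(452,238),(383,248)): print('tray',uv,onz(C['top'],uv,22).round())
E
```

```text
handle [(array([292.4, 225.2]), array([34.3,  5.3]), 80), (array([329.8, 174.7]), array([29.9,  5. ]), 33)] tri [476. 132.  14.] 1.0
   top corner z10 [528. 151.  10.]
   top corner z10 [531. 136.  10.]
   top corner z10 [427. 114.  10.]
   top corner z10 [424. 130.  10.]
blade [(array([286.8, 193.4]), array([29.1, 11.3]), 81), (array([355.4, 192.7]), array([28.7,  9.9]), 32)] tri [576. 153.   5.] 0.1
   top corner z10 [617. 178.  10.]
   top corner z10 [624. 144.  10.]
   top corner z10 [534. 127.  10.]
   top corner z10 [528. 161.  10.]
block [(array([207.3, 204.4]), array([21.2, 14.2]), 72), (array([399.4, 141.5]), array([19.8, 10. ]), 20)] tri [532. 387.  42.] 0.1
   top corner z10 [561. 428.  10.]
   top corner z10 [576. 387.  10.]
   top corner z10 [514. 363.  10.]
   top corner z10 [499. 404.  10.]
red [(array([398. , 244.4]), array([ 6.7, 29.4]), 81), (array([238. , 215.9]), array([ 8.9, 27.7]), 49)] tri [ 423. -185.   19.] 2.5
   top corner z10 [ 425. -142.   10.]
   top corner z10 [ 441. -231.   10.]
   top corner z10 [ 421. -234.   10.]
   top corner z10 [ 405. -146.   10.]
tray (367, 169) [654. -94.  22.]
tray (437, 160) [ 686. -311.   22.]
tray (452, 238) [ 444. -349.   22.]
tray (383, 248) [ 411. -141.   22.]
```

View pics/crop1.png

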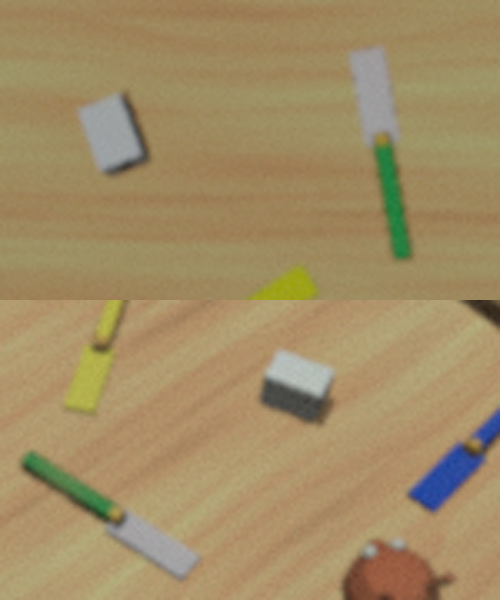

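The crop confirms it: a green handle with a steel blade, lying handle towards the robot, and a plain white block with dark side faces. Triangulated heights are spatula handle about 14 mm, blade about 5 mm and block top 42 mm, which agree with the text. I'll travel over the tray first, since it's on the way.

>>> {"name": "jog_arm", "arguments": {
  "series": [
    [0.77,0.96,0,0,0,-0.06,0],
    [0.77,0.96,0,0,0,-0.06,0],
    [0.77,0.96,0,0,0,-0.06,0],
    [0.77,0.96,0,0,0,-0.06,0]
  ]
}}

```text
clock: 0.48
eef_pos: [255.8, -407.7, 224.1]
eef_rot: [-3.141, -0.0, 0.206]
wrist_force: [-0.8, 0.4, -0.5]
finger_gap: 94.1
finger_force: 0.0
```

>>> {"name": "jog_arm", "arguments": {
  "series": [
    [0.77,0.96,0,0,0,0,0],
    [0.77,0.96,0,0,0,0,0],
    [0.77,0.96,0,0,0,0,0],
    [0.77,0.96,0,0,0,0,0]
  ]
}}

```text
clock: 0.82
eef_pos: [348.3, -292.4, 224.3]
eef_rot: [-3.141, -0.0, 0.206]
wrist_force: [0.5, 0.2, 0.8]
finger_gap: 93.9
finger_force: 0.0
```

>>> {"name": "jog_arm", "arguments": {
  "series": [
    [0.77,0.96,0,0,0,0,0],
    [0.77,0.96,0,0,0,0,0],
    [0.77,0.96,0,0,0,0,0],
    [0.77,0.96,0,0,0,0,0],
    [0.77,0.96,0,0,0,0,0],
    [0.77,0.96,0,0,0,0,0],
    [0.77,0.96,0,0,0,0,0]
  ]
}}

```text
clock: 1.4
eef_pos: [438.8, -180.3, 224.1]
eef_rot: [-3.141, 0.0, 0.205]
wrist_force: [-0.4, -0.2, 0.6]
finger_gap: 94.0
finger_force: 0.0
```

```bash
python3 - <<'E'
from h import *
c=snap('wrist'); save(c,'w1.png'); s=manip.read_state(); print(s['clock'],s['eef_pos'],s['eef_rot'],s['qd'].round(3))
print('cam',-c['R'].T@c['t'])
E
```

```text
1.45 [ 438.60697426 -180.68204964  224.14250329] [-3.14154090e+00  2.69410478e-04  2.03676431e-01] [-0.011 -0.004  0.     0.001 -0.001  0.004]
cam [ 514.26004341 -165.44733959  384.24771551]
```

View pics/w1.png

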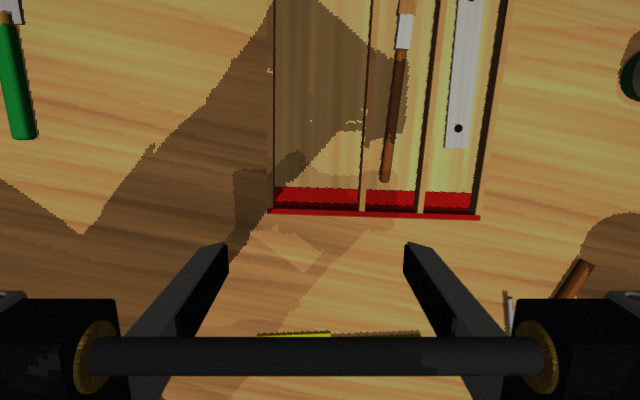

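The wrist picture shows the tray with its red wall rim from about (268,212) to (480,217), and the compartment dividers at (362,208) and (420,211). The wide bay is empty, columns 274 to 360. I'll cast these onto the rim plane and check the height against the top view.

```bash
python3 - <<'E'
from h import *
c=load('w1.png');t=load('top0.png')
A,B,D=(268,213),(480,218),(274,2)
a,b,d=[onz(c,u,22) for u in(A,B,D)]
print(a.round(),b.round(),d.round(),'width',np.linalg.norm(a-b),'yaw',np.arctan2(a[0]-b[0],-(a[1]-b[1]))*-1, np.arctan2(d[1]-a[1],d[0]-a[0]))
for u in((362,208),(420,211)): print('div',onz(c,u,22).round())
print('height of red corners from top+wrist',tri(t,(383,248.5),c,A),tri(t,(452.5,239),c,B))
y=np.arctan2(a[0]-b[0],a[1]-b[1])*-1; X=np.array([np.cos(y),np.sin(y)]);Y=np.array([-X[1],X[0]])
print('yaw',y,'tray ctr',(a+b)[:2]/2+131*X,'bay from a',a[:2]+131*X-51*Y)
E
```

```text
[ 403. -138.   22.] [ 442. -357.   22.] [ 599. -110.   22.] width 222.60759872180515 yaw 2.9623862668512766 0.142657678459006
div [ 428. -233.   22.]
div [ 437. -293.   22.]
height of red corners from top+wrist (array([ 407.8845857 , -139.01610939,   38.24488653]), np.float64(0.9907538467640301)) (array([ 442.0199353 , -351.17340719,   28.43717698]), np.float64(5.90080893235582))
yaw 0.17920638673851666 tray ctr [ 551.36565617 -224.39325266] bay from a [ 540.61658078 -165.05519072]
```

>>> {"name": "jog_arm", "arguments": {
  "series": [
    [0.22,0.96,0,0,0,0,0],
    [0.22,0.96,0,0,0,0,0],
    [0.22,0.96,0,0,0,0,0],
    [0.22,0.96,0,0,0,0,0]
  ]
}}

```text
clock: 1.78
eef_pos: [465.8, -61.6, 224.4]
eef_rot: [-3.141, -0.001, 0.206]
wrist_force: [-0.2, -0.4, 0.1]
finger_gap: 94.0
finger_force: 0.0
```

>>> {"name": "jog_arm", "arguments": {
  "series": [
    [0.22,0.96,0,0,0,0,0],
    [0.22,0.96,0,0,0,0,0],
    [0.22,0.96,0,0,0,0,0],
    [0.22,0.96,0,0,0,0,0],
    [0.22,0.96,0,0,0,0,0],
    [0.22,0.96,0,0,0,0,0]
  ]
}}

```text
clock: 2.28
eef_pos: [491.8, 49.0, 224.2]
eef_rot: [3.141, 0.0, 0.204]
wrist_force: [0.1, -0.4, -0.7]
finger_gap: 94.2
finger_force: 0.0
```

```bash
python3 - <<'E'
from h import *
c=snap('wrist'); save(c,'w2.png'); s=manip.read_state(); print(s['clock'],s['eef_pos'],s['eef_rot'])
t=load('top0.png')
hsv=cv2.cvtColor(c['frame'],cv2.COLOR_RGB2HSV).astype(int);h,sa,v=[hsv[...,i] for i in range(3)]
def big(m):
    return max(cv2.findContours(m.astype(np.uint8),0,1)[0],key=cv2.contourArea)
g=cv2.minAreaRect(big((h>40)&(h<85)&(sa>90)&(v>30))); print('green',g)
p=np.array([onz(c,u,12)[:2] for u in cv2.boxPoints(g)]);print(p.round(1).tolist())
print('height',tri(t,(292.4,225.2),c,g[0]))
w=cv2.minAreaRect(big((sa<60)&(v>100)&(np.arange(400)[:,None]<300))); print('white',w,[onz(c,u,4).round(1).tolist() for u in cv2.boxPoints(w)])
print('height blade',tri(t,(286.8,193.4),c,w[0]))
E
```

```text
2.3333 [491.77839028  48.78383826 224.23546988] [3.14140705e+00 1.36216122e-04 2.02767316e-01]
green ((233.46499633789062, 179.939697265625), (100.99044799804688, 17.154029846191406), 86.42366790771484)
[[529.2, 152.3], [533.7, 135.5], [428.8, 113.0], [423.9, 131.1]]
height (array([478.45672533, 134.04805308,   3.01753019]), np.float64(2.0902385635592644))
white ((229.810791015625, 79.1242904663086), (94.51935577392578, 32.40364074707031), 86.2359619140625) [[617.5, 177.3, 4.0], [625.6, 147.0, 4.0], [538.9, 127.3, 4.0], [530.1, 159.6, 4.0]]
height blade (array([578.94977905, 154.02762033,  -3.29882069]), np.float64(2.0383501144051492))
```

View pics/w2.png

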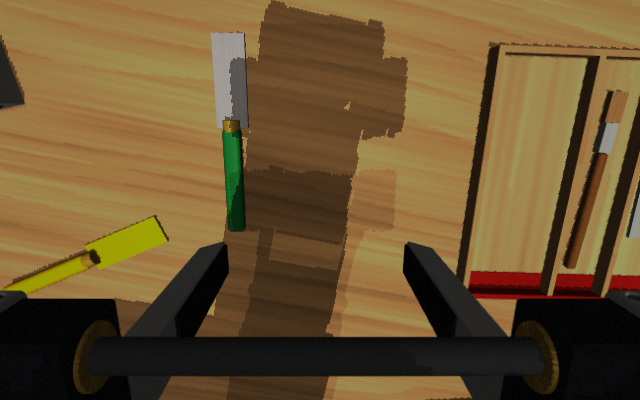

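Axis, length (about 200 mm) and yaw 0.206 agree between the wrist and top views. Grip point is (504, 138), and the wide bay centre is (541, -165) with yaw about 0.17. Descending to grip.

>>> {"name": "jog_arm", "arguments": {
  "series": [
    [0.1,0.74,-0.2,0,0,0,0.3],
    [0.1,0.74,-0.5,0,0,0,0.3],
    [0.1,0.74,-0.8,0,0,0,0.3],
    [0.1,0.74,-0.8,0,0,0,0.3],
    [0.1,0.74,-0.8,0,0,0,0.3],
    [0.1,0.74,-0.8,0,0,0,0.3]
  ]
}}

```text
clock: 2.83
eef_pos: [504.0, 137.9, 128.4]
eef_rot: [3.141, 0.001, 0.203]
wrist_force: [-0.2, -0.8, 0.7]
finger_gap: 65.9
finger_force: 0.0
```

>>> {"name": "jog_arm", "arguments": {
  "series": [
    [0,0,-0.3,0,0,0,0.4],
    [0,0,-0.55,0,0,0,0.4],
    [0,0,-0.75,0,0,0,0.4],
    [0,0,-0.83,0,0,0,0.4],
    [0,0,-0.87,0,0,0,0.4],
    [0,0,-0.87,0,0,0,0.4],
    [0,0,-0.87,0,0,0,0.4]
  ]
}}

```text
clock: 3.42
eef_pos: [505.0, 138.9, 25.7]
eef_rot: [3.142, -0.003, 0.204]
wrist_force: [0.5, 0.1, -0.5]
finger_gap: 56.6
finger_force: 0.0
```

>>> {"name": "jog_arm", "arguments": {
  "series": [
    [0,0,0,0,0,0,0.95],
    [0,0,0,0,0,0,0.95],
    [0,0,0,0,0,0,0.95],
    [0,0,0,0,0,0,0.95],
    [0,0,0,0,0,0,0.95],
    [0,0,0,0,0,0,0.95]
  ],
  "grip_force": 30
}}

```text
clock: 3.92
eef_pos: [503.9, 139.2, 24.0]
eef_rot: [3.142, -0.0, 0.205]
wrist_force: [-0.4, 0.2, -0.4]
finger_gap: 19.6
finger_force: 0.0
```

>>> {"name": "jog_arm", "arguments": {
  "series": [
    [0,0,0,0,0,0,0.95],
    [0,0,0,0,0,0,0.95],
    [0,0,0,0,0,0,0.95]
  ]
}}

```text
clock: 4.17
eef_pos: [503.9, 139.2, 23.9]
eef_rot: [-3.142, -0.0, 0.205]
wrist_force: [0.1, -0.1, 2.5]
finger_gap: 17.7
finger_force: 30.0
```

>>> {"name": "jog_arm", "arguments": {
  "series": [
    [0,0,0.15,0,0,0,0.95],
    [0,0,0.35,0,0,0,0.95],
    [0,0,0.6,0,0,0,0.95],
    [0,0,0.6,0,0,0,0.95],
    [0,0,0.6,0,0,0,0.95]
  ]
}}

```text
clock: 4.58
eef_pos: [504.5, 139.3, 96.9]
eef_rot: [3.142, -0.003, 0.205]
wrist_force: [1.0, -0.3, -0.2]
finger_gap: 17.7
finger_force: 30.0
```

>>> {"name": "jog_arm", "arguments": {
  "series": [
    [0.05,-0.3,0,0,0,-0.02,0.95],
    [0.05,-0.6,0,0,0,-0.02,0.95],
    [0.05,-0.85,0,0,0,-0.02,0.95],
    [0.05,-0.85,0,0,0,-0.02,0.95]
  ]
}}

```text
clock: 4.92
eef_pos: [509.2, 33.3, 94.4]
eef_rot: [3.141, 0.002, 0.17]
wrist_force: [-0.1, -0.1, -0.2]
finger_gap: 17.5
finger_force: 30.0
```

>>> {"name": "jog_arm", "arguments": {
  "series": [
    [0.05,-0.3,0,0,0,0,0.95],
    [0.05,-0.6,0,0,0,0,0.95],
    [0.05,-0.85,0,0,0,0,0.95],
    [0.05,-0.85,0,0,0,0,0.95]
  ]
}}

```text
clock: 5.25
eef_pos: [515.3, -68.5, 94.5]
eef_rot: [-3.141, 0.002, 0.17]
wrist_force: [0.4, -0.0, -0.5]
finger_gap: 17.6
finger_force: 30.0
```

>>> {"name": "jog_arm", "arguments": {
  "series": [
    [0.04,-0.3,0,0,0,0,0.95],
    [0.04,-0.6,0,0,0,0,0.95],
    [0.04,-0.86,0,0,0,0,0.95],
    [0.04,-0.86,0,0,0,0,0.95],
    [0.04,-0.86,0,0,0,0,0.95],
    [0.04,-0.86,0,0,0,0,0.95]
  ]
}}

```text
clock: 5.75
eef_pos: [520.4, -167.0, 94.8]
eef_rot: [-3.141, 0.001, 0.173]
wrist_force: [-0.1, 0.7, -0.6]
finger_gap: 17.8
finger_force: 30.0
```

```bash
python3 - <<'E'
from h import *
c=snap('wrist'); save(c,'w3.png'); s=manip.read_state(); print(s['clock'],s['eef_pos'],s['eef_rot'],s['finger_force'])
E
```

```text
5.8 [ 520.52727217 -166.74939957   95.12312676] [-3.14075908e+00  1.01264643e-03  1.74007444e-01] 29.99701738357544
```

View pics/w3.png

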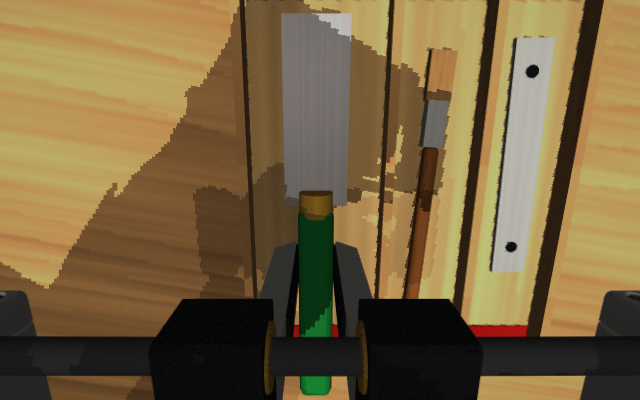

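The picture shows the spatula (columns 282–352) centred over the wide bay (columns 245–390) and parallel to its walls, handle towards the red end. Lowering it and opening partway.

>>> {"name": "jog_arm", "arguments": {
  "series": [
    [0,0,-0.2,0,0,0,0.95],
    [0,0,-0.4,0,0,0,0.95],
    [0,0,-0.5,0,0,0,0.95],
    [0,0,-0.54,0,0,0,0.95],
    [0,0,-0.54,0,0,0,0.95],
    [0,0,-0.54,0,0,0,0.95]
  ]
}}

```text
clock: 6.3
eef_pos: [521.1, -167.5, 31.5]
eef_rot: [3.141, -0.0, 0.174]
wrist_force: [0.2, -0.7, -0.6]
finger_gap: 17.8
finger_force: 30.0
```

>>> {"name": "jog_arm", "arguments": {
  "series": [
    [0,0,0,0,0,0,0.55],
    [0,0,0,0,0,0,0.55],
    [0,0,0,0,0,0,0.55],
    [0,0,0,0,0,0,0.55],
    [0,0,0,0,0,0,0.55]
  ]
}}

```text
clock: 6.72
eef_pos: [520.8, -168.1, 31.2]
eef_rot: [3.141, -0.0, 0.173]
wrist_force: [-0.1, -1.0, 0.6]
finger_gap: 42.1
finger_force: 0.0
```

>>> {"name": "jog_arm", "arguments": {
  "series": [
    [0,0,0.3,0,0,0,0.55],
    [0,0,0.6,0,0,0,0.55],
    [0,0,0.9,0,0,0,0.4],
    [0,0,1,0,0,0,0],
    [0,0,1,0,0,0,0],
    [0,0,1,0,0,0,0]
  ]
}}

```text
clock: 7.22
eef_pos: [520.7, -168.1, 151.1]
eef_rot: [3.141, -0.001, 0.173]
wrist_force: [0.2, 0.0, -0.4]
finger_gap: 65.8
finger_force: 0.0
```

```bash
python3 - <<'E'
from h import *
c=snap('wrist'); save(c,'w4.png'); s=manip.read_state(); print(s['clock'],s['eef_pos'],s['eef_rot'],s['finger_gap'])
E
```

```text
7.2667 [ 520.27874897 -167.8953446   150.08699066] [-3.14097938e+00  1.03168407e-03  1.73084834e-01] 69.41003180086165
```

View pics/w4.png

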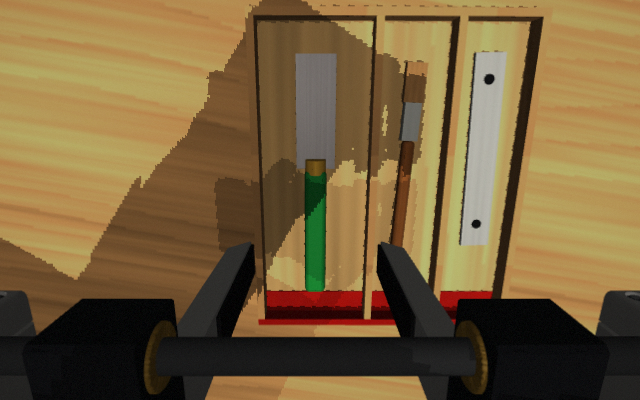

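The spatula lies in the wide bay with its handle at the red end, well clear of all the walls. Next I look at the block's near end with a tilted wrist.

>>> {"name": "jog_arm", "arguments": {
  "series": [
    [-0.2,0.3,0.3,0,0,0.03,0],
    [-0.2,0.6,0.3,0,0,0.08,0],
    [-0.2,0.95,0.3,0,0,0.125,0],
    [-0.2,0.95,0.3,0,0,0.125,0]
  ]
}}

```text
clock: 7.6
eef_pos: [495.9, -49.6, 186.2]
eef_rot: [-3.14, 0.001, 0.377]
wrist_force: [0.2, -0.4, -1.0]
finger_gap: 93.1
finger_force: 0.0
```

>>> {"name": "jog_arm", "arguments": {
  "series": [
    [-0.2,0.95,0,0,0,0,0],
    [-0.2,0.95,0,0,0,0,0],
    [-0.2,0.95,0,0,0,0,0],
    [-0.2,0.95,0,0,0,0,0]
  ]
}}

```text
clock: 7.93
eef_pos: [471.1, 64.0, 185.6]
eef_rot: [-3.14, 0.002, 0.373]
wrist_force: [0.9, -0.5, -0.6]
finger_gap: 94.2
finger_force: 0.0
```

>>> {"name": "jog_arm", "arguments": {
  "series": [
    [-0.2,0.95,0,0,0,0,0],
    [-0.2,0.95,0,0,0,0,0],
    [-0.2,0.95,0,0,0,0,0],
    [-0.2,0.95,0,0,0,0,0]
  ]
}}

```text
clock: 8.27
eef_pos: [447.3, 177.5, 185.6]
eef_rot: [-3.141, 0.002, 0.373]
wrist_force: [-1.2, -0.8, 0.7]
finger_gap: 94.0
finger_force: 0.0
```

>>> {"name": "jog_arm", "arguments": {
  "series": [
    [-0.2,0.95,-0.1,0,0,0,0],
    [-0.2,0.95,-0.1,0,0,0,0],
    [-0.2,0.95,-0.1,0,0,0,0],
    [-0.2,0.95,-0.1,0,0,0,0]
  ]
}}

```text
clock: 8.6
eef_pos: [423.3, 291.2, 172.9]
eef_rot: [-3.141, 0.003, 0.373]
wrist_force: [-0.4, 0.1, 0.0]
finger_gap: 94.8
finger_force: 0.0
```

>>> {"name": "jog_arm", "arguments": {
  "series": [
    [-0.12,0.43,-0.9,0.14,-0.36,0,0],
    [-0.12,0.43,-0.9,0.14,-0.36,0,0],
    [-0.12,0.43,-0.9,0.14,-0.36,0,0],
    [-0.12,0.43,-0.9,0.14,-0.36,0,0],
    [-0.12,0.43,-0.9,0.14,-0.36,0,0],
    [-0.12,0.43,-0.9,0.14,-0.36,0,0],
    [-0.12,0.43,-0.9,0.14,-0.36,0,0]
  ]
}}

```text
clock: 9.18
eef_pos: [412.5, 336.2, 70.0]
eef_rot: [3.141, -0.596, 0.384]
wrist_force: [-0.1, 0.2, 0.6]
finger_gap: 94.1
finger_force: 0.0
```

```bash
python3 - <<'E'
from h import *
c=snap('wrist'); save(c,'w5.png'); s=manip.read_state(); print(s['clock'],s['eef_pos'],s['eef_rot'],s['joints'].round(2),-c['R'].T@c['t'])
print(proj(c,(532,387,40)))
E
```

```text
9.2333 [412.75495952 336.13395936  70.30665968] [ 3.13865681 -0.59590551  0.38765178] [ 0.7   0.28  2.1  -0.74  0.26  2.55] [388.26251962 325.61045134 245.46038329]
[310.23927769  88.79412392]
```

View pics/w5.png

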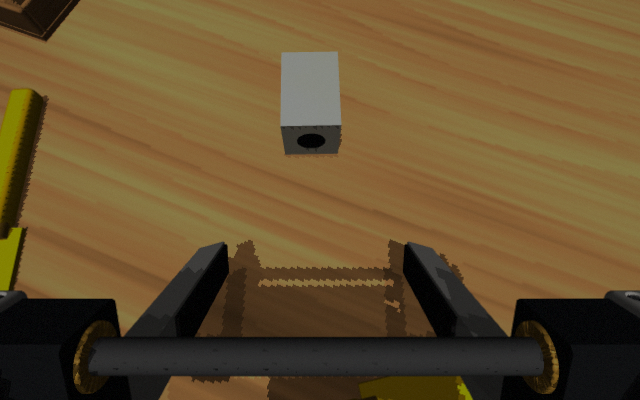

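The picture shows the block with its near end at (312,140), where there is a black 26×13 px ellipse. Its shading should tell plug from hole, so I check the pixel values.

```bash
python3 - <<'E'
from h import *
c=load('w5.png'); g=c['frame'].sum(2)
print(g[126:156:1,290:336:2])
# block geometry
m=np.zeros(g.shape,np.uint8); hs=cv2.cvtColor(c['frame'],cv2.COLOR_RGB2HSV); m[45:126,270:350]=((hs[45:126,270:350,1]<60)&(hs[45:126,270:350,2]>100)); 
k=max(cv2.findContours(m,0,1)[0],key=cv2.contourArea); p=cv2.approxPolyDP(k,4,True)[:,0]
print([(u.tolist(),onz(c,u,40).round(1).tolist()) for u in p])
E
```

```text
[[155 154 167 155 157 153 164 154 151 152 159 151 110 111 153 115 114 156
  157 113 156 153 154]
 [118 104 158 161 120 119 160 158 132 156 155 150 107 114 151 157 111 154
  155 149 154 151 152]
 [159 119 159 158 150 116 163 157 156 160 158 153 119 115 159 156 124 157
  159 147 154 154 160]
 [153 151 165 159 164 125 158 154 153 156 157 152 163 110 158 154 151 152
  161 154 159 156 154]
 [164 159 159 156 158 156 156 157 159 159 158 156 154 158 153 153 154 159
  154 158 161 153 156]
 [158 163 158 163 152 161 162 161 156 156 161 157 150 153 153 161 153 158
  162 160 154 152 153]
 [151 157 154 154 155 157 154 158 159 155 151 157 153 156 161 161 148 162
  152 157 156 159 159]
 [158 162 154 158 156 160 153 150 141 145 111 103 108 145 152 158 157 156
  156 157 158 152 157]
 [155 151 158 153 159 157 145  72  38   6  13  19   4  29 104 144 154 152
  153 154 154 151 151]
 [158 157 160 161 153 150  68   4  15   0   9   0   8  17   7  45 148 159
  158 154 154 156 156]
 [158 155 162 154 144  61  19   0  11  18   7   2  21   3   7   1  51 153
  155 158 159 161 152]
 [158 161 162 158  96   1   8   9
[... 1253 characters left out ...]
 152 161 155 116 157 163 152 114 155 166 160 149
  157 160 153 161 159]
 [157 154 152 150 159 155 148 155 152 153 157 163 164 123 161 162 153 162
  162 158 159 167 164]
 [153 161 161 159 158 154 152 162 161 167 154 161 163 162 156 154 161 159
  156 166 163 154 161]
 [161 174 171 169 166 172 166 167 171 171 175 173 169 168 167 174 178 178
  178 181 179 181 201]
 [199 217 225 216 215 214 220 212 232 233 233 238 233 231 239 249 256 255
  267 267 261 262 261]
 [257 269 271 264 268 265 263 261 253 245 249 261 255 251 259 255 253 258
  259 264 264 258 252]]
[([283, 52], [553.6, 416.7, 40.0]), ([281, 125], [498.7, 394.1, 40.0]), ([340, 124], [513.8, 358.5, 40.0]), ([337, 52], [567.9, 381.2, 40.0])]
```

>>> {"name": "jog_arm", "arguments": {
  "series": [
    [0,0,0.6,-0.14,0.36,0,0],
    [0,0,0.6,-0.14,0.36,0,0],
    [0,0,0.6,-0.14,0.36,0,0],
    [0,0,0.6,-0.14,0.36,0,0],
    [0,0,0.6,-0.14,0.36,0,0],
    [0,0,0.6,-0.14,0.36,0,0],
    [0,0,0.6,-0.14,0.36,0,0]
  ]
}}

```text
clock: 9.82
eef_pos: [415.3, 337.5, 144.0]
eef_rot: [-3.132, 0.017, 0.369]
wrist_force: [0.4, -1.2, -0.5]
finger_gap: 93.5
finger_force: 0.0
```

```bash
python3 -c "
from h import *
s=manip.read_state(); print(s['clock'],s['eef_pos'],s['eef_rot'],s['joints'].round(3))"
```

```text
9.8167 [415.30284841 337.45136467 143.9610791 ] [-3.13224125  0.01710691  0.36935015] [0.608 0.355 1.645 0.014 1.156 1.803]
```

The near-end disc is pure black (sum about 7). I need the far end to compare. Block geometry is now centre (533.5, 387.6), yaw 0.39, with the top at z = 40 giving 59×38.5 mm, which fits. I'll look at the far end from beyond the block.

>>> {"name": "jog_arm", "arguments": {
  "series": [
    [0.2,0,0,0,0,0.08,0],
    [0.4,0,0,0,0,0.16,0],
    [0.6,0.03,0,0,0,0.24,0],
    [0.72,0.06,0,0,0,0.32,0],
    [0.72,0.06,0,0,0,0.34,0]
  ]
}}

```text
clock: 10.23
eef_pos: [502.2, 344.3, 142.7]
eef_rot: [-3.135, 0.009, 0.91]
wrist_force: [-0.7, -1.1, 0.9]
finger_gap: 94.0
finger_force: 0.0
```

>>> {"name": "jog_arm", "arguments": {
  "series": [
    [0.2,0,0,0,0,0.08,0],
    [0.4,0,0,0,0,0.16,0],
    [0.6,0.03,0,0,0,0.24,0],
    [0.72,0.06,0,0,0,0.32,0],
    [0.72,0.06,0,0,0,0.34,0]
  ]
}}

```text
clock: 10.65
eef_pos: [588.6, 351.3, 142.3]
eef_rot: [-3.136, 0.01, 1.445]
wrist_force: [0.2, 0.3, 0.1]
finger_gap: 94.1
finger_force: 0.0
```

>>> {"name": "jog_arm", "arguments": {
  "series": [
    [0.2,0,0,0,0,0.08,0],
    [0.4,0,0,0,0,0.16,0],
    [0.6,0.03,-0.2,0,0,0.24,0],
    [0.7,0.06,-0.45,0,0,0.32,0],
    [0.7,0.06,-0.45,0,0,0.33,0],
    [0.7,0.06,-0.45,0,0,0.33,0],
    [0.7,0.06,-0.45,0,0,0.33,0]
  ]
}}

```text
clock: 11.23
eef_pos: [670.5, 359.3, 91.2]
eef_rot: [-3.137, 0.01, 1.954]
wrist_force: [-0.1, 0.0, 1.1]
finger_gap: 93.7
finger_force: 0.0
```

```bash
python3 - <<'E'
from h import *
c=snap('wrist'); save(c,'w6.png'); s=manip.read_state(); print(s['clock'],s['eef_pos'],s['eef_rot'],s['joints'].round(3),-c['R'].T@c['t'])
u=proj(c,(561,399,20)); print(u)
d=load('w5.png')
def z(c,u,r,s): 
    x,y=[int(round(a)) for a in u]; x=max(x,r);y=max(y,r)
    im=c['frame'][y-r:y+r,x-r:x+r,::-1]; return cv2.resize(im,(s,s),interpolation=cv2.INTER_NEAREST)
g=lambda im:np.clip(255*(im/255.)**.4,0,255).astype(np.uint8)
A=z(d,(312,120),40,400);B=z(c,u,40,400)
if A.shape==B.shape: cv2.imwrite('pics/ends.png',g(np.hstack([A,B])))
x,y=u.round().astype(int); print(c['frame'].sum(2)[y-20:y+20:2,x-20:x+20])
E
```

```text
11.2833 [670.67327434 359.52133776  92.36791155] [-3.13802436  0.00972919  1.95493619] [ 0.447  0.906  0.888 -0.01   1.352  0.065] [642.56539134 431.27823443 250.68394669]
[175.03705832 105.13324416]
[[572 570 567 565 566 337 141 121 125 131 117 125 126 129 128 126 125 131
  132 133 127 133 126 130 131 137 136 124 131 127 195 235 237 233 232 225
  225 216 219 210]
 [569 564 571 565 570 404 186 122 134 135 126 124 130 129 130  84  34  14
   38  48 140 139 128 129 126 132 132 124 127 131 178 224 231 231 226 227
  228 228 220 221]
 [568 576 567 565 570 478 237 130 126 135 126 133 128 128 108  39  14  11
   12  11   3  56 172 136 137 132 127 129 135 120 172 223 233 231 224 226
  228 218 224 225]
 [569 560 563 569 567 563 282 133 126 133 135 127 127 129  70  22  10   9
    9   9   9  15  19 148 144 127 127 126 125 132 130 225 232 227 227 223
  225 223 223 216]
 [569 571 572 574 570 568 332 157 123 130 135 132 129 110  42  11  21   1
   11  14  10   0  15  10 211 142 125 138 125 129 134 220 226 228 230 228
  222 225 224 220]
 [562 569 570 564 567 568 405 192 131 132 133 130 135 113  33  11
[... 1740 characters left out ...]
 169 215 218
  216 221 222 219]
 [567 566 566 563 566 560 563 566 564 382 169 128 121 127 127 130 129  80
   20   9   1   0  14  15  12  57 238 144 132 136 130 131 127 142 213 214
  222 215 224 221]
 [565 568 568 570 565 565 560 563 562 386 172 131 127 125 129 124 125 131
  129  34  19  16  14  13  46 212 156 132 136 136 133 129 133 132 208 224
  221 228 231 234]
 [562 567 566 565 567 567 558 568 566 563 247 126 126 133 132 128 130 129
  127 130 132 139 150 171 195 132 126 131 136 126 135 130 128 132 188 225
  227 233 248 246]
 [563 568 569 566 563 568 561 566 564 565 234 123 126 120 128 131 130 125
  124 133 131 126 132 134 135 127 131 137 133 122 136 132 129 127 172 224
  230 242 252 245]]
```

View pics/ends.png

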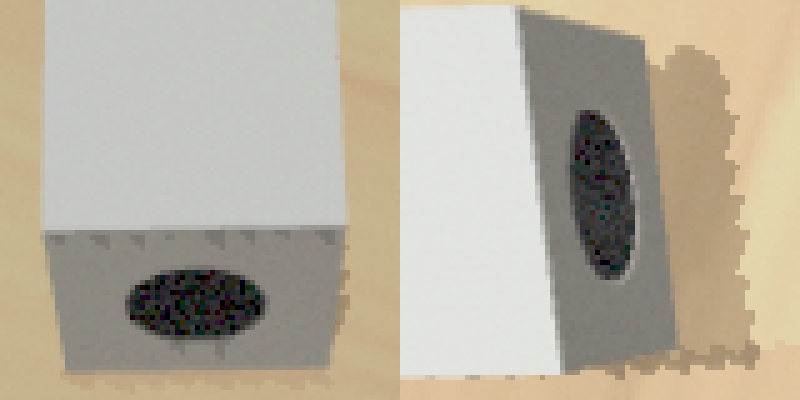

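In the pictures, the near end (left) has a flat black disc with no rim detail. The far end (right) has a bright crescent along the disc's lower edge: a lit, upward-facing inner wall, so a recess. The hole is therefore in the far end (+x, yaw 0.39). I'll grip across the block's sides, lift it high and then pitch the tool forward.

>>> {"name": "jog_arm", "arguments": {
  "series": [
    [-0.1,0.02,0.2,0,0,-0.08,0],
    [-0.2,0.04,0.4,0,0,-0.16,0],
    [-0.3,0.06,0.4,0,0,-0.24,0],
    [-0.4,0.08,0.4,0,0,-0.32,0],
    [-0.5,0.1,0.4,0,0,-0.4,0],
    [-0.6,0.12,0.4,0,0,-0.47,0],
    [-0.7,0.14,0.4,0,0,-0.54,0]
  ]
}}

```text
clock: 11.87
eef_pos: [585.9, 376.5, 140.9]
eef_rot: [-3.137, 0.007, 1.102]
wrist_force: [0.6, 0.2, -0.2]
finger_gap: 93.8
finger_force: 0.0
```

>>> {"name": "jog_arm", "arguments": {
  "series": [
    [-0.1,0.02,0,0,0,-0.08,0],
    [-0.2,0.04,0,0,0,-0.16,0],
    [-0.3,0.06,0,0,0,-0.24,0],
    [-0.44,0.1,0,0,0,-0.32,0],
    [-0.44,0.1,0,0,0,-0.4,0],
    [-0.44,0.1,0,0,0,-0.456,0],
    [-0.44,0.1,0,0,0,-0.456,0],
    [-0.44,0.1,0,0,0,-0.456,0]
  ]
}}

```text
clock: 12.53
eef_pos: [533.8, 388.3, 140.0]
eef_rot: [-3.135, 0.007, 0.395]
wrist_force: [-0.3, 0.0, -0.9]
finger_gap: 94.1
finger_force: 0.0
```

```bash
python3 - <<'E'
from h import *
c=snap('wrist'); save(c,'w7.png'); s=manip.read_state(); print(s['clock'],s['eef_pos'],s['eef_rot'],s['joints'].round(3))
hs=cv2.cvtColor(c['frame'],cv2.COLOR_RGB2HSV); u=proj(c,(533.5,387.6,40)); print(u)
x,y=u.round().astype(int); m=np.zeros((400,640),np.uint8); b=np.s_[max(y-90,0):y+90,x-70:x+70]; m[b]=((hs[b][...,1]<60)&(hs[b][...,2]>140))
k=max(cv2.findContours(m,0,1)[0],key=cv2.contourArea); p=cv2.boxPoints(cv2.minAreaRect(k))
P=np.array([onz(c,q,40) for q in p]);print(P.round(1).tolist(),P.mean(0))
E
```

```text
12.5833 [533.84693029 388.20053564 139.60187523] [-3.134674    0.00787957  0.39602477] [0.57  0.621 1.259 0.009 1.269 1.742]
[315.6881891 215.5736083]
[[531.6, 419.4, 40.0], [539.2, 410.1, 40.0], [503.7, 382.5, 40.0], [495.5, 392.0, 40.0]] [517.51204663 400.99162694  40.        ]
```

```bash
python3 - <<'E'
from h import *
c=load('w7.png'); hs=cv2.cvtColor(cv2.medianBlur(c['frame'],3),cv2.COLOR_RGB2HSV)
m=np.zeros((400,640),np.uint8); b=np.s_[130:245,255:385]; m[b]=(hs[b][...,1]<70)&(hs[b][...,2]>60)
k=max(cv2.findContours(m,0,1)[0],key=cv2.contourArea); r=cv2.minAreaRect(k);P=np.array([onz(c,q,40) for q in cv2.boxPoints(r)])
print(r,P.round(1).tolist(),P.mean(0).round(1),proj(c,(533.5,387.6,40)))
for q in ((28,10),(28,-10)): pass
print(hs[150:290:8,315,1:].tolist())
E
```

```text
((314.5, 209.5), (53.0, 69.0), 0.0) [[504.2, 398.5, 40.0], [554.2, 418.1, 40.0], [569.1, 382.5, 40.0], [519.9, 360.9, 40.0]] [536.9 390.   40. ] [315.6881891 215.5736083]
[[155, 105], [155, 87], [151, 86], [38, 27], [43, 101], [45, 73], [45, 73], [43, 71], [39, 72], [42, 73], [38, 74], [45, 74], [41, 74], [155, 69], [158, 68], [153, 102], [144, 147], [152, 158]]
```

The remeasured centre (533.9, 388.9) lies under the TCP and the yaw matches. Descending and gripping.

>>> {"name": "jog_arm", "arguments": {
  "series": [
    [0,0,-0.3,0,0,0,0],
    [0,0,-0.6,0,0,0,0],
    [0,0,-0.8,0,0,0,0],
    [0,0,-0.92,0,0,0,0],
    [0,0,-0.965,0,0,0,0],
    [0,0,-0.965,0,0,0,0.3],
    [0,0,-0.965,0,0,0,0.9],
    [0,0,-0.965,0,0,0,0.9]
  ],
  "grip_force": 40
}}

```text
clock: 13.25
eef_pos: [534.7, 388.6, 24.4]
eef_rot: [-3.135, 0.007, 0.394]
wrist_force: [-0.2, 0.3, -0.1]
finger_gap: 77.6
finger_force: 0.0
```

>>> {"name": "jog_arm", "arguments": {
  "series": [
    [0,0,0,0,0,0,0.9],
    [0,0,0,0,0,0,0.9],
    [0,0,0,0,0,0,0.9],
    [0,0,0,0,0,0,0.9],
    [0,0,0,0,0,0,0.9],
    [0,0,0,0,0,0,0.9],
    [0,0,0,0,0,0,0.9]
  ]
}}

```text
clock: 13.83
eef_pos: [533.8, 388.1, 22.5]
eef_rot: [-3.135, 0.01, 0.394]
wrist_force: [0.1, 0.0, 0.8]
finger_gap: 39.4
finger_force: 40.0
```

>>> {"name": "jog_arm", "arguments": {
  "series": [
    [0,0,0.2,0,0,0,0.9],
    [0,0,0.5,0,0,0,0.9],
    [0,0,0.8,0,0,0,0.9],
    [0,0,1,0,0,0,0.9]
  ]
}}

```text
clock: 14.17
eef_pos: [534.2, 388.4, 145.8]
eef_rot: [-3.135, 0.007, 0.394]
wrist_force: [0.0, 0.4, -0.7]
finger_gap: 39.8
finger_force: 40.0
```

>>> {"name": "jog_arm", "arguments": {
  "series": [
    [0,-0.15,0.25,0,0,0,0.9],
    [0,-0.3,0.5,0,0,0,0.9],
    [0.05,-0.5,0.75,0,0,0,0.9],
    [0.1,-0.67,1,0,0,0,0.9]
  ]
}}

```text
clock: 14.5
eef_pos: [545.5, 306.6, 263.7]
eef_rot: [-3.135, 0.01, 0.394]
wrist_force: [0.1, -0.7, -0.2]
finger_gap: 39.9
finger_force: 40.0
```

>>> {"name": "jog_arm", "arguments": {
  "series": [
    [0,-0.15,0.25,0,0,0,0.9],
    [0,-0.3,0.5,0,0,0,0.9],
    [0.05,-0.5,0.75,0,0,0,0.9],
    [0.1,-0.67,1,0,0,0,0.9],
    [0.1,-0.67,1,0,0,0,0.9]
  ]
}}

```text
clock: 14.92
eef_pos: [559.1, 224.4, 388.8]
eef_rot: [-3.136, 0.001, 0.391]
wrist_force: [0.2, 0.7, 0.2]
finger_gap: 39.6
finger_force: 39.9
```

>>> {"name": "jog_arm", "arguments": {
  "series": [
    [0,0,0.2,0.02,-0.046,0,0.9],
    [0,0,0.4,0.04,-0.092,0,0.9],
    [0,0,0.6,0.06,-0.138,0,0.9],
    [0,0,0.8,0.077,-0.185,0,0.9],
    [0,0,1,0.096,-0.231,0,0.9],
    [0,0,1,0.096,-0.231,0,0.9]
  ]
}}

```text
clock: 15.42
eef_pos: [556.8, 227.2, 507.7]
eef_rot: [-3.135, -0.394, 0.394]
wrist_force: [-1.1, 0.0, 0.1]
finger_gap: 39.6
finger_force: 40.0
```

```bash
python3 -c "
from h import *
s=manip.read_state(); print(s['clock'],s['eef_pos'],s['eef_rot'],s['joints'].round(3),s['finger_gap'],s['finger_force'])"
```

```text
15.4167 [556.78708169 227.22762447 507.65204137] [-3.13549114 -0.39414919  0.39399414] [0.311 0.154 1.101 0.038 1.494 1.491] 39.63398284337176 39.95018457993865
```

>>> {"name": "jog_arm", "arguments": {
  "series": [
    [0,0,0.2,0.02,-0.046,0,0.9],
    [0,0,0.4,0.04,-0.092,0,0.9],
    [0,0,0.6,0.06,-0.138,0,0.9],
    [0,0,0.8,0.077,-0.185,0,0.9],
    [0,0,1,0.096,-0.231,0,0.9],
    [0,0,1,0.096,-0.231,0,0.9]
  ]
}}

```text
clock: 15.92
eef_pos: [557.0, 227.2, 625.1]
eef_rot: [-3.135, -0.782, 0.394]
wrist_force: [-0.4, -0.2, -0.3]
finger_gap: 39.8
finger_force: 39.9
```

>>> {"name": "jog_arm", "arguments": {
  "series": [
    [0,0,0.2,0.02,-0.046,0,0.9],
    [0,0,0.3,0.04,-0.092,0,0.9],
    [0,0,0.4,0.06,-0.138,0,0.9],
    [0,0,0.5,0.077,-0.185,0,0.9],
    [0,0,0.5,0.096,-0.231,0,0.9],
    [0,0,0.5,0.096,-0.231,0,0.9]
  ]
}}

```text
clock: 16.42
eef_pos: [558.4, 227.6, 678.0]
eef_rot: [-3.133, -1.164, 0.392]
wrist_force: [0.1, 0.0, -0.8]
finger_gap: 39.7
finger_force: 40.0
```

```bash
python3 -c "
from h import *
s=manip.read_state(); print(s['clock'],s['eef_pos'],s['eef_rot'],s['joints'].round(3),s['finger_gap'],s['finger_force'])"
```

```text
16.4167 [558.4088323  227.60409916 678.03115124] [-3.13282449 -1.16388106  0.39198927] [ 0.279 -0.138  1.309  0.154  0.815  1.42 ] 39.684162484774674 39.95013204636052
```

>>> {"name": "jog_arm", "arguments": {
  "series": [
    [0,0,0.1,0.02,-0.046,0,0.9],
    [0,0,0.2,0.04,-0.092,0,0.9],
    [0,0,0.2,0.06,-0.138,0,0.9],
    [0,0,0.2,0.077,-0.185,0,0.9],
    [0,0,0.2,0.098,-0.237,0,0.9],
    [0,0,0.2,0.098,-0.237,0,0.9],
    [0,0,0.2,0.098,-0.237,0,0.9],
    [0,0,0.2,0.098,-0.237,0,0.9]
  ]
}}

```text
clock: 17.08
eef_pos: [558.2, 227.9, 706.0]
eef_rot: [3.006, -1.567, 0.538]
wrist_force: [0.5, -0.1, -1.6]
finger_gap: 39.8
finger_force: 40.0
```

```bash
python3 - <<'E'
from h import *
w=snap('wrist'); c=snap('scene'); t=snap('top'); s=manip.read_state(); print(s['clock'],s['eef_pos'],s['joints'].round(3),s['qd'].round(3),s['finger_gap'],s['finger_force'])
R=Ro.from_euler('xyz',s['eef_rot']).as_matrix(); print('tool z',R[:,2].round(3),'tool x (=block x)',R[:,0].round(3))
def crop(c,X,r=60):
    x,y=proj(c,X).round().astype(int); x=np.clip(x,r,640-r);y=np.clip(y,r,400-r); print(x,y)
    return cv2.resize(c['frame'][y-r:y+r,x-r:x+r,::-1],(400,400))
cv2.imwrite('pics/end.png',np.hstack([crop(c,s['eef_pos']),crop(t,s['eef_pos'])])); save(t,'t8.png')
E
```

```text
17.2333 [557.89023516 227.50477845 706.84679707] [ 0.273 -0.225  1.543  0.475  0.283  1.111] [-0.    -0.004  0.01   0.016 -0.016 -0.014] 39.755454498872254 39.95007907273248
tool z [ 0.921  0.39  -0.001] tool x (=block x) [0.    0.001 1.   ]
409 60
207 115
```

View pics/end.png

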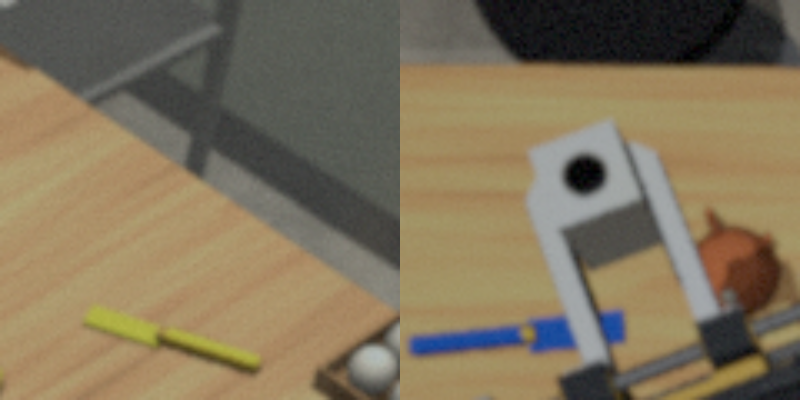

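The top view shows the block held with a black mouth facing up. My ten views are used, so I check the mouth's rim and the spatula numerically.

```bash
python3 - <<'E'
from h import *
t=load('t8.png');g=t['frame'].sum(2); g0=t['frame']
u=proj(t,(558,227.5,737)); x,y=u.round().astype(int); print(u); print(g[y-14:y+15,x-14:x+15])
c=load('w5.png')['frame'];d=load('w6.png')['frame']
print('inside near',c[137:145,304:322].mean((0,1)),'far',d[99:112,171:178].mean((0,1)))
hs=cv2.cvtColor(g0,cv2.COLOR_RGB2HSV).astype(int);m=((hs[...,0]>40)&(hs[...,0]<85)&(hs[...,1]>90)).astype(np.uint8);m[:,:370]=0;m[:,430:]=0
k=cv2.findContours(m,0,1)[0]
if k: r=cv2.minAreaRect(max(k,key=cv2.contourArea));print(r,onz(t,r[0],18))
E
```

```text
[201.89395873 107.70944687]
[[388 390 395 388 393 394 403 396 405 412 430 438 456 481 476 488 485 488
  491 493 493 494 485 441 377 373 395 393 398]
 [395 397 393 395 391 412 410 426 445 451 469 466 482 484 491 494 492 490
  494 497 498 493 494 463 396 364 387 390 394]
 [385 395 407 404 408 422 450 461 463 487 482 495 487 499 492 496 490 489
  496 493 494 493 492 472 424 370 351 387 402]
 [396 411 425 436 452 459 475 485 483 494 489 491 502 491 497 491 494 492
  499 487 490 493 497 492 451 378 335 397 425]
 [424 455 454 468 485 488 490 490 494 491 502 499 493 494 492 489 494 503
  497 499 498 492 491 495 466 387 317 367 446]
 [464 481 481 493 485 494 498 494 498 492 493 489 486 480 470 476 482 485
  492 491 496 496 498 495 484 422 314 338 436]
 [487 491 494 493 490 483 497 491 495 492 483 464 440 411 415 409 433 454
  476 493 495 493 493 500 491 453 361 303 402]
 [497 496 493 491 499 486 487 496 485 471 434 389 334 289 279 280 328 363
  419 455 481 494 489 492 496 478 414 308 349]
 [493 494 492 497 495 491 497 487 461 422 346 265 182 150 136 130 176 241
  319 394 457 486 500 495 494 
[... 1964 characters left out ...]
93 497 492 499 492 502 491 496 498 496 495 487 475 460 443 414
  384 336 277 245 250 236 218 224 226 232 218]
 [490 496 495 484 496 500 497 491 500 500 488 483 470 447 431 399 351 320
  291 241 231 228 228 232 227 229 219 212 244]
 [491 490 497 499 493 491 492 489 492 483 466 439 394 367 336 300 263 261
  233 227 217 233 234 229 216 228 234 238 228]
 [489 494 492 492 501 493 484 468 436 425 390 348 304 267 255 253 235 227
  230 228 234 225 228 238 228 228 226 222 228]]
inside near [2.45833333 2.36805556 2.61111111] far [5.25274725 5.20879121 5.52747253]
((393.1943359375, 220.86981201171875), (34.70767593383789, 5.467226505279541), 79.3803482055664) [ 493.90009484 -173.12759545   18.        ]
```

```bash
python3 -c "
from cell import manip
print(manip.sign_off())"
```

```text
the job is handed in; nothing more can be done
None
```

I handed the job in at about 17 s; no verdict came back. The spatula lies released in the wide compartment with its handle at the red end, and the block is held steady at about 0.7 m with its far end up, which I took for the hole end because of a lit inner rim seen in the close-up.

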